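# Push a dowel home in a V-groove tunnel

### The job

Take the thick wooden dowel from its two-rail stand, lay it lengthwise in the V-groove of the bench fixture and push it gently along the groove into the tunnel, past the drag of a leaf spring, until you feel it press the sprung stop hidden inside. Stop once the stop clearly gives a little: it must never be loaded with more than 16 N. Leave the dowel lying there against the stop, let go of it, and do not shift the sanding block, the nail jar or the small wood offcut.

Things in the scene. Friction and masses are not known exactly. Their poses are not given: they have to be found in the camera images.
- dowel: loose round wooden dowel, 32 mm in diameter, 120 mm long, 0.14 to 0.28 kg, both ends alike with a chamfer 6 mm long (end faces 26 mm across). Origin at its middle on its axis; x along it. It starts on the stand, axis 53 mm above the bench; can be gripped across its diameter from above.
- stand: fixed stand: base 100 x 56 x 10 mm, two 8 mm steel rails along its x, 22 mm apart on centres, 36 mm above the bench, on wooden end pieces 40 mm wide, 34 mm high, 31 to 45 mm either side of the middle. The dowel lies between the rails (30 mm over both), so fingers can reach down beside them at the middle. Origin: centre of underside.
- fixture: fixed V-groove fixture: base 260 (x) x 70 x 12 mm, an aluminium angle on a thin web forming a 90 degree V along its x. Origin: centre of underside on the bench; +x is the push direction. The groove runs from x = -130 to +90 mm. The V is 30 mm over its edges, which are 50 mm above the bench; fingers can reach down on both sides of a dowel lying in it.
- tunnel_mouth (a point): on the fixture, x = +15 mm, where a grey tunnel begins over the groove (50 mm wide inside, 58 mm outside, top 91 mm above the bench) reaching to the end block; before it the groove is open from above. The point lies on the axis of a dowel lying in the groove, 60 mm above the bench.
- leaf_spot (a point): on the dowel's axis inside the tunnel, 22 mm past the mouth, below the lip of a sloping leaf spring under the roof. A dowel entering lifts it and is pressed down with about 8 N: pushing peaks at 8 to 13 N while the chamfer passes (22 to 29 mm past the mouth), then takes a steady 5 to 10 N, different each run. This drag also holds the dowel where it is left.
- end_block: fixed steel block 40 (x) x 58 x 79 mm closing the tunnel. Origin: centre of underside, 110 mm along x from the fixture's origin, 12 mm above the bench. It holds the sprung stop, a 16 mm pin on the dowel's axis. The pin's face stands 35 to 60 mm past the mouth, set anew each time and hidden: it can only be felt. It gives 6 mm at 2 N per mm, then is rigid.
- sanding_block: loose bystander: brown block, 64 x 112 x 28 mm, origin at the centre of its underside; leave it alone
- nail_jar: loose bystander: glass jar with a lid, 62 mm across, 85 mm high, origin at the centre of its underside; leave it alone
- offcut: loose bystander: small hardwood offcut, 42 x 70 x 20 mm, origin at the centre of its underside; leave it alone
- leads (a point): point on stiff black leads hanging at the right-hand end of the bench, fixed: from here at bench height they rise steeply, 110 mm farther from the robot at 330 mm height, and on up. Keep the arm clear of them.

How it is judged:
By the outcome, as a careful person would: the job done as asked, in the order asked, and still so for the second after the job is handed in, with the robot touching nothing.
It also fails if it takes over 72 s, if anything falls off the work surface, if the arm or the gripper's body presses on something with over 40 N, if the wrist force passes 120 N, or if a joint passes its speed limit or range.

### The arm

A 6-joint arm with a two-finger parallel gripper is mounted at the origin on a cart in front of the work surface, level with it; the furniture and walls round the work are solid. World frame = base frame: x ahead of the robot, y to its left, z up, the work surface at z = 0. Lengths are in m, angles in rad, forces in N, time in s.
With the tool pointing down it reaches from about 0.425 to 0.925 m from the base axis. Payload 12.5 kg.
Tool frame: the origin (TCP) lies at the very end of the fingers, on their centre line; the grasp point (between the pads) lies 19 mm behind it; y points along the fingers, z is the direction in which the jaws open and shut, and the axes are right-handed (so a half turn about y gives the same grasp; the last joint's range is limited). The gripper opens to 85 mm and grips with 20 to 120 N. Pads are 22 mm wide; open, the fingers measure 114 mm over their backs; the gripper's body (76 mm by 85 mm) begins 54 mm behind the grasp point. The pads swing forward as they close: fully open they stand 13 mm farther back than shut.
Start: joints at [1.117, 0.491, 1.559, -0, 1.092, -0.106], TCP at [0.213, 0.588, 0.231] pointing down, gripper open.
Joint ranges: [-3.1, 3.1], [-0.84, 2.19], [0.05, 2.79], [-1.13, 4.28], [0.06, 2.93], [-2.69, 2.69]. Speed limits (rad/s): [2.22, 2.22, 2.79, 3.14, 3.14, 3.14].

### API

Orientations are given as a 3x3 rotation matrix whose columns are the frame's x, y, z axes.
In Python, from station import manip gives the robot as it stands.
- The arm moves only by the tool play_rows, never from a script. Its argument "steps" is a list of rows, each a list of 3 entries, a list of its own where there are three numbers: the gripper command: -1 is shut, 1 is fully open, values between are in proportion, then the shift along the tool's x, y, z in m, then the turn, a rotation vector about the tool's x, y, z in rad. In form: [[hand, [x, y, z], [wx, wy, wz]], ...]. A call has 1 to 10 rows; each row shifts and turns the commanded pose from where the row before left it, along the tool's axes as they then stand; what a row does not reach is not made up. A row lasts 1/12 s, in which the tool goes at most 41.7 mm and 7.16 degrees, less where a joint would pass 70% of its speed; a pose out of reach is approached as far as the arm can. A call is refused whole if a number of a shift passes 0.0417 or a number of a turn 0.125, either way. A call with a gripper value outside its range is refused whole. The fingers move at their own pace and stop on an object; "force" is the grip in N (left out, the last holds). Time passes only in rows, so rows that do not move let the fingers close. It gives the time, the measured TCP pose, the force and the opening at its end, in the units of the state.
- manip.sense(): the state, without advancing time (a new reading comes with each control period).
- manip.camera(name): name is "scene" or "top"; returns a dict with "image" (420x560x3 uint8, blue, green, red), "fov_y" (degrees; the focal length in pixels is half the picture's height over the tangent of half this angle, whatever the lens; pixels are square), "cx", "cy" (the principal point, pixels), "T" (4x4, takes a point from camera to world coordinates). Camera axes: x right, y down, z forward; pixel columns grow to the right and rows downward; lengths in m; the calibration is good to about 2 mm. A picture is of the moment at which its call begins. There is no depth.
- manip.finish_job(): hands the job in, once; it reports no verdict.
The state is a dict: "time_s": time; "joint_positions": joint angles; "joint_vel": joint speeds; "joint_torque": joint torques, N m; "tcp_pos": TCP position; "tool_rot": TCP orientation; "ft_force": force on the tool from outside, world axes, zero at the start; "moment": the same for the moment, N m; "grip_width": opening from 0.0 (shut) to 1.0 (fully open).
Only numpy, scipy, OpenCV 4.12 (cv2) and the standard library are available. Lean on these libraries where they do the work, as an engineer would, in place of code of your own. Each camera call takes 0.05 s, during which the arm holds its last target. There are 200 camera calls.

## Working session

There is one attempt and no reset: what is moved stays moved. The work goes in short steps, Python scripts to look and compute and a tool call to move; the robot and the scene stay as the last step left them, time stands still between calls to the robot, and variables do not carry over. Pictures are saved under pics/ and viewed, about 8 in all and at most 12, crops included, and the job is handed in when it is done.

Besides the shell and the picture viewer there is one more tool, called after "Request:" as name(argument=value, ...), one argument or row to a line, values as JSON. play_rows: Moves the arm, as the interface text tells. Its arguments: {"type":"object","properties":{"steps":{"type":"array","items":{"type":"array"}},"force":{"type":"number"}},"required":["steps"]}

```bash
mkdir -p pics; cat > h.py <<'E'
import numpy as np, cv2
from station import manip
def cam(n,save=None):
    c=manip.camera(n)
    if save: cv2.imwrite('pics/'+save,c['image'])
    return c
def K(c):
    f=210/np.tan(np.radians(c['fov_y'])/2); return f
def ray(c,u,v,z):
    f=K(c);T=np.array(c['T']);d=T[:3,:3]@np.array([(u-c['cx'])/f,(v-c['cy'])/f,1]);o=T[:3,3]
    return o+d*(z-o[2])/d[2]
def proj(c,p):
    f=K(c);T=np.array(c['T']);q=T[:3,:3].T@(np.array(p)-T[:3,3]);return np.array([f*q[0]/q[2]+c['cx'],f*q[1]/q[2]+c['cy']])
E
python3 - <<'E'
from h import *
for n in('top','scene'):
    c=cam(n,n+'1.png');print(n,c['fov_y'],c['cx'],c['cy'],np.round(c['T'],3).tolist())
s=manip.sense();print(s['time_s'],s['tcp_pos'],np.round(s['tool_rot'],3).tolist(),s['ft_force'],s['grip_width'])
E
```

```text
top 54.01071352200924 271.1587814410191 207.4108692363139 [[-0.029, -0.997, 0.073, 0.48], [-0.999, 0.027, -0.017, 0.133], [0.015, -0.073, -0.997, 1.123], [0.0, 0.0, 0.0, 1.0]]
scene 44.49516504871903 277.6545230178719 213.71775516543684 [[0.648, -0.375, 0.663, -0.098], [-0.761, -0.344, 0.549, -0.42], [0.022, -0.861, -0.508, 0.592], [0.0, 0.0, 0.0, 1.0]]
0.1 [0.21289381 0.58738871 0.23076604] [[0.94, -0.0, 0.341], [-0.341, -0.001, 0.94], [-0.0, -1.0, -0.001]] [-0.65173689  0.20693558  0.93715495] 0.9993927621773231
```

View pics/top1.png

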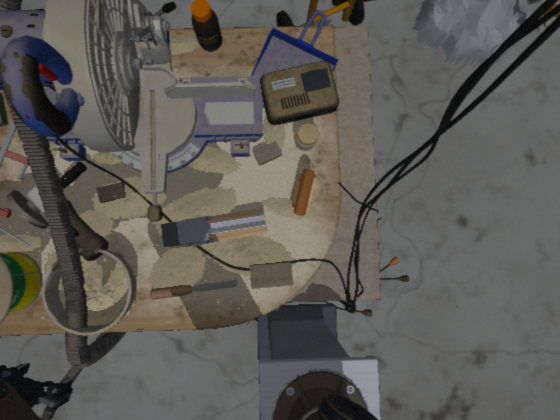

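View pics/scene1.png

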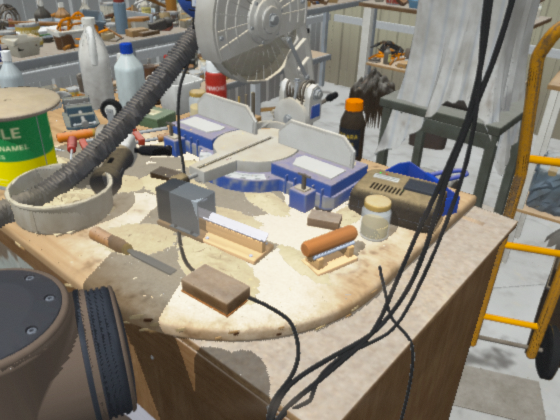

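The top view shows the orange dowel on its stand at about (304,193). The fixture runs from about (162,233) to (267,222) with its tunnel at the left end, so the push is toward +y. The sanding block is at (270,275), the offcut at (267,152) and the jar at (307,135). The leads foot is at about (350,305), rising past (375,200).

```bash
python3 - <<'E'
from h import *
t=cv2.imread('pics/top1.png');s=cv2.imread('pics/scene1.png')
a=cv2.resize(t[160:290,150:350],None,fx=4,fy=4,interpolation=cv2.INTER_CUBIC)
cv2.imwrite('pics/crop1.png',a)
b=cv2.resize(s[165:285,145:365],None,fx=3.6,fy=3.6,interpolation=cv2.INTER_CUBIC)
cv2.imwrite('pics/crop2.png',b)
c=cam('top')
hsv=cv2.cvtColor(t,cv2.COLOR_BGR2HSV)
m=cv2.inRange(hsv,(4,140,70),(14,255,255));m[:,:285]=0;m[:,330:]=0;m[:160]=0;m[225:]=0
m=cv2.morphologyEx(m,cv2.MORPH_OPEN,np.ones((3,3)))
cn=max(cv2.findContours(m,0,2)[0],key=cv2.contourArea);r=cv2.minAreaRect(cn);print(r)
bx=cv2.boxPoints(r);w=np.array([ray(c,*p,.055) for p in bx]);print(w.round(4).tolist(),w.mean(0),[np.linalg.norm(w[i]-w[i-1]) for i in range(4)])
e=[(w[i]-w[i-1])[:2] for i in (0,1)];e=max(e,key=np.linalg.norm);print('yaw',np.degrees(np.arctan2(e[1],e[0])))
for n,u,v,z in[('fixL',162,233,.09),('fixR',267,222,.01),('leads',350,305,0),('sand',270,275,.028),('jar',307,135,.085),('off',267,152,.02)]:print(n,ray(c,u,v,z).round(3))
E
```

```text
((303.55242919921875, 191.77703857421875), (10.822108268737793, 45.349788665771484), 13.240520477294922)
[[0.5432, 0.0579, 0.055], [0.6582, 0.0269, 0.055], [0.651, -0.0005, 0.055], [0.536, 0.0307, 0.055]] [0.59710375 0.02874561 0.055     ] [np.float64(0.028110561609617692), np.float64(0.11913077680868107), np.float64(0.02834476878739005), np.float64(0.11912598076786704)]
yaw -15.07594153567374
fixL [0.499 0.389 0.09 ]
fixR [0.522 0.126 0.01 ]
leads [ 0.293 -0.091  0.   ]
sand [0.382 0.122 0.028]
jar [0.74  0.018 0.085]
off [0.712 0.121 0.02 ]
```

View pics/crop1.png

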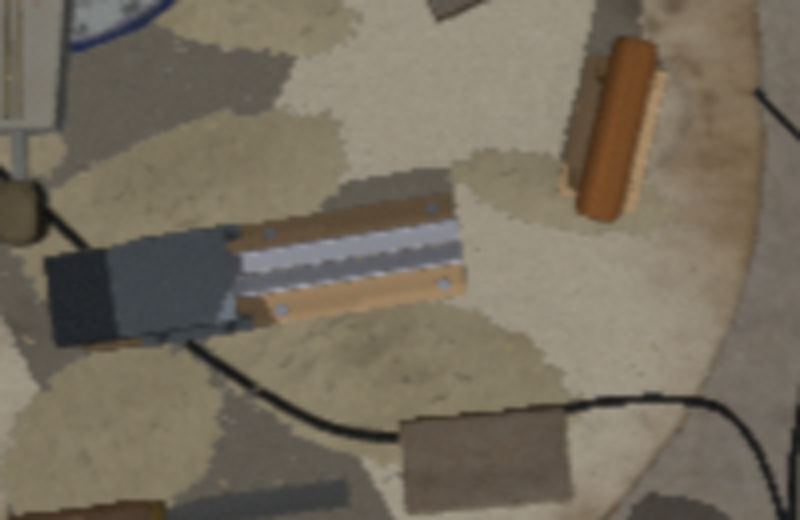

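View pics/crop2.png

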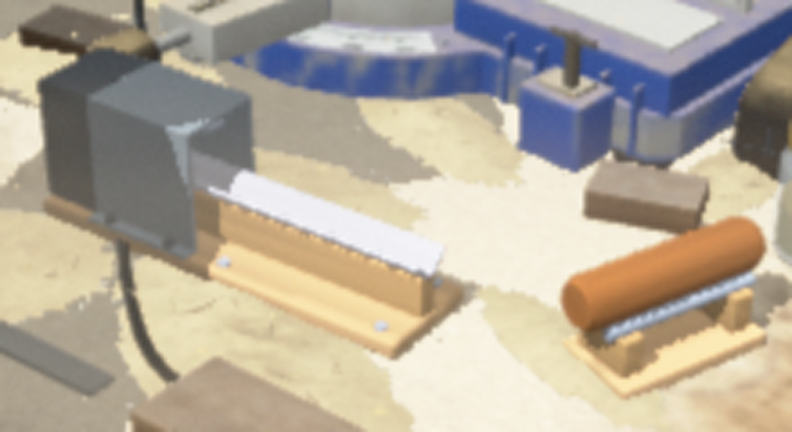

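The crops show the V edges at the open end at crop1 (459,222) and (463,264). The tunnel roof's left corners are at (45,258) and (58,347), and its mouth corners at about (236,228) and (238,325).

```bash
python3 - <<'E'
from h import *
c=cam('top')
P=lambda u,v,z:ray(c,150+(u+.5)/4-.5,160+(v+.5)/4-.5,z)[:2]
Ve=[P(459,222,.05),P(463,265,.05)]; Vm=[P(241,252,.05),P(238,293,.05)]
R=[P(45,258,.091),P(58,347,.091)]; M=[P(236,228,.091),P(238,325,.091)]
B=[P(452,195,.012),P(465,292,.012)]
mid={k:(sum(v)/2).round(4) for k,v in dict(Ve=Ve,Vm=Vm,R=R,M=M,B=B).items()};print(mid)
print('widths',[np.linalg.norm(v[0]-v[1]).round(4) for v in(Ve,Vm,R,M,B)])
pts=np.array(list(mid.values()));ctr=pts.mean(0);d=np.linalg.svd(pts-ctr)[2][0];d*=np.sign(d[1])
print('yaw',np.degrees(np.arctan2(d[1],d[0])),'resid',((pts-ctr)@np.array([-d[1],d[0]])).round(4))
print('along',((pts-ctr)@d).round(4))
s=(pts-ctr)@d
# fixture coords: Ve=-130, R=+130, B=-130, M=15
off=np.mean(s-np.array([-.13,.015,.13,.015,-.13]));print('origin',ctr+off*d,'err',s-off-np.array([-.13,.015,.13,.015,-.13]))
E
```

```text
{'Ve': array([0.525 , 0.1317]), 'Vm': array([0.5102, 0.2758]), 'R': array([0.4937, 0.3874]), 'M': array([0.5066, 0.272 ]), 'B': array([0.5267, 0.1333])}
widths [np.float64(0.0281), np.float64(0.0266), np.float64(0.056), np.float64(0.0605), np.float64(0.066)]
yaw 97.14791262663034 resid [ 0.001  -0.0022  0.0003  0.0018 -0.0009]
along [-0.1091  0.0358  0.1485  0.0324 -0.1077]
origin [0.50995137 0.25988456] err [ 0.00093914  0.00076081 -0.00145341 -0.00256171  0.00231517]
```

```bash
python3 - <<'E'
from h import *
t=cam('top');s=cam('scene')
poly=np.array([(195,40),(150,98),(100,158),(50,198),(20,214),(0,220)],float)
for u,v in[(42,155),(58,210),(70,255),(75,290),(76,330),(70,352)]:
    best=None
    for z in np.arange(0,.8,.01):
        p=ray(t,u,v,z);q=proj(s,p)
        d=-cv2.pointPolygonTest(np.vstack([poly,poly[::-1]]).astype(np.float32).reshape(-1,1,2),tuple(map(float,q)),True)
        if best is None or abs(d)<best[0]:best=(abs(d),p.round(3),q.round())
    print((u,v),best)
print(proj(t,[.213,.588,.231]),proj(t,[.213,.588,.4]))
E
```

```text
(42, 155) (0.1671816610782247, array([0.68 , 0.628, 0.2  ]), array([157.,  89.]))
(58, 210) (0.22951728237360666, array([0.562, 0.636, 0.11 ]), array([120., 134.]))
(70, 255) (0.01660966675359473, array([0.45 , 0.635, 0.05 ]), array([ 84., 171.]))
(75, 290) (0.4567440257352941, array([0.357, 0.639, 0.01 ]), array([ 49., 199.]))
(76, 330) (1.296073307459115, array([0.25 , 0.641, 0.   ]), array([  4., 220.]))
(70, 352) (24.10349116608112, array([0.204, 0.638, 0.04 ]), array([-23., 213.]))
[ 50.84290395 372.0516415 ] [ -1.18135038 404.71287413]
```

```bash
python3 - <<'E'
from h import *
t=cam('top');s=cam('scene')
poly=np.array([(275,410),(300,385),(345,345),(385,290),(430,210),(455,130),(475,60),(488,0)],float)
P=np.concatenate([np.linspace(poly[i],poly[i+1],60) for i in range(7)])
for u,v in[(350,290),(355,250),(362,212),(385,190),(415,160),(440,130),(470,80),(500,55)]:
    b=min(((np.linalg.norm(P-proj(s,ray(t,u,v,z)),axis=1).min(),z) for z in np.arange(0,1.05,.01)))
    print((u,v),round(b[0],1),ray(t,u,v,b[1]).round(3))
E
```

```text
(350, 290) 17.3 [ 0.333 -0.093  0.   ]
(355, 250) 7.8 [ 0.44  -0.111  0.   ]
(362, 212) 0.4 [ 0.541 -0.125  0.04 ]
(385, 190) 1.8 [ 0.583 -0.151  0.17 ]
(415, 160) 0.7 [ 0.622 -0.161  0.34 ]
(440, 130) 1.4 [ 0.649 -0.16   0.46 ]
(470, 80) 44.3 [ 0.713 -0.189  0.51 ]
(500, 55) 86.4 [ 0.743 -0.226  0.53 ]
```

The hose (y≈0.63, low) and the leads (about (0.62,-0.16,0.34)) are both clear of my path, so I'm moving above the dowel.

Request:
play_rows(
  steps=[
    [0.4,[0,0,0],[0,-0.087,0]],
    [0.4,[0.0258,0,-0.022],[0,0,0]],
    [0.4,[0.0258,0,-0.022],[0,0,0]],
    [0.4,[0.0258,0,-0.022],[0,0,0]],
    [0.4,[0.0258,0,-0.022],[0,0,0]],
    [0.4,[0.0258,0,-0.022],[0,0,0]],
    [0.4,[0.0258,0,-0.022],[0,0,0]],
    [0.4,[0.0258,0,-0.022],[0,0,0]],
    [0.4,[0.0258,0,-0.022],[0,0,0]],
    [0.4,[0.0258,0,-0.022],[0,0,0]],
  ],
  force=50,
)

```text
time_s: 1.23
tcp_pos: [0.387, 0.335, 0.2315]
tool_rot: [[0.966, 0.0, 0.258], [-0.258, 0.0, 0.966], [0.0, -1.0, 0.0]]
ft_force: [0.7, 0.2, 0.8]
grip_width: 0.701
```

Request:
play_rows(
  steps=[
    [0.4,[0.0258,0.01,-0.022],[0,0,0]],
    [0.4,[0.0258,0.01,-0.022],[0,0,0]],
    [0.4,[0.0258,0.01,-0.022],[0,0,0]],
    [0.4,[0.0258,0.01,-0.022],[0,0,0]],
    [0.4,[0.0258,0.01,-0.022],[0,0,0]],
    [0.4,[0.0258,0.01,-0.022],[0,0,0]],
    [0.4,[0.0258,0.01,-0.022],[0,0,0]],
    [0.4,[0.0258,0.01,-0.022],[0,0,0]],
    [0.4,[0.0258,0,-0.022],[0,0,0]],
    [0.4,[0.0258,0,-0.022],[0,0,0]],
  ],
)

```text
time_s: 2.07
tcp_pos: [0.5794, 0.0557, 0.1507]
tool_rot: [[0.966, -0.001, 0.258], [-0.258, 0.0, 0.966], [-0.001, -1.0, -0.0]]
ft_force: [0.7, 0.2, 1.5]
grip_width: 0.7
```

Request:
play_rows(
  steps=[
    [0.4,[0.0258,0,-0.022],[0,0,0]],
    [0.4,[0,0,0],[0,0,0]],
    [0.4,[0,0,0],[0,0,0]],
  ],
)

```text
time_s: 2.32
tcp_pos: [0.5986, 0.028, 0.1509]
tool_rot: [[0.966, -0.0, 0.26], [-0.26, 0.0, 0.966], [-0.0, -1.0, 0.0]]
ft_force: [-0.0, 0.7, -0.3]
grip_width: 0.699
```

Request:
play_rows(
  steps=[
    [0.4,[0,0.02,0],[0,0,0]],
    [0.4,[0,0.02,0],[0,0,0]],
    [0.4,[0,0.02,0],[0,0,0]],
    [0.4,[0,0.015,0],[0,0,0]],
    [0.4,[0,0.015,0],[0,0,0]],
    [0.4,[0,0.01,0],[0,0,0]],
    [0.4,[0,0.01,0],[0,0,0]],
    [0.4,[0,0.01,0],[0,0,0]],
    [0.4,[0,0,0],[0,0,0]],
  ],
)

```text
time_s: 3.07
tcp_pos: [0.5974, 0.0298, 0.0298]
tool_rot: [[0.966, -0.002, 0.257], [-0.257, 0.0, 0.966], [-0.002, -1.0, -0.0]]
ft_force: [-0.3, -0.1, 0.6]
grip_width: 0.699
```

```bash
python3 - <<'E'
from h import *
a=cam('top')['image'];b=cam('scene')['image']
cv2.imwrite('pics/g1.png',np.hstack([cv2.resize(a[150:250,240:370],(390,300)),cv2.resize(b[160:300,240:422],(390,300))]))
E
```

```text
(no output)
```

View pics/g1.png

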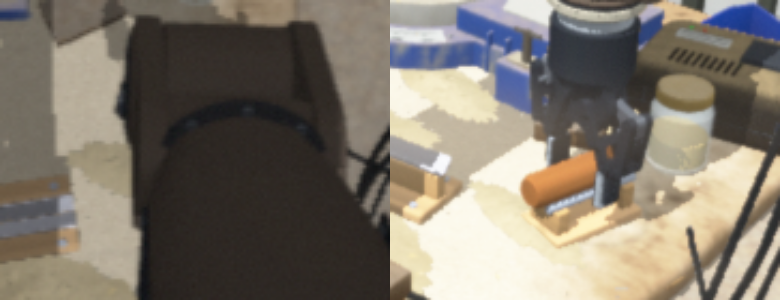

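The scene view (right) shows the fingers straddling the dowel near its middle, so I'm closing.

Request:
play_rows(
  steps=[
    [-1,[0,0,0],[0,0,0]],
    [-1,[0,0,0],[0,0,0]],
    [-1,[0,0,0],[0,0,0]],
    [-1,[0,0,0],[0,0,0]],
    [-1,[0,0,0],[0,0,0]],
    [-1,[0,0,0],[0,0,0]],
  ],
  force=50,
)

```text
time_s: 3.67
tcp_pos: [0.5983, 0.0284, 0.0325]
tool_rot: [[0.966, 0.001, 0.258], [-0.258, -0.001, 0.966], [0.001, -1.0, -0.001]]
ft_force: [-3.3, -8.6, 7.5]
grip_width: 0.356
```

Request:
play_rows(
  steps=[
    [-1,[0,-0.005,0],[0,0,0]],
    [-1,[0,-0.01,0],[0,0,0]],
    [-1,[0,-0.015,0],[0,0,0]],
    [-1,[0,-0.02,0],[0,0,0]],
    [-1,[0,-0.02,0],[0,0,0]],
    [-1,[0,-0.02,0],[0,0,0]],
    [-1,[0,-0.02,0],[0,0,0]],
    [-1,[0,0,0],[0,0,0]],
    [-1,[0,0,0],[0,0,0]],
  ],
)

```text
time_s: 4.42
tcp_pos: [0.5984, 0.0296, 0.1424]
tool_rot: [[0.966, 0.002, 0.258], [-0.258, 0.0, 0.966], [0.002, -1.0, 0.001]]
ft_force: [-1.1, 1.1, -3.3]
grip_width: 0.353
```

Request:
play_rows(
  steps=[
    [-1,[0,0,0],[0,0.1185,0]],
    [-1,[0,0,0],[0,0.1185,0]],
    [-1,[0,0,0],[0,0.1185,0]],
    [-1,[0,0,0],[0,0.1185,0]],
    [-1,[0,0,0],[0,0.1185,0]],
    [-1,[0,0,0],[0,0.1185,0]],
    [-1,[0,0,0],[0,0.1185,0]],
    [-1,[0,0,0],[0,0.1185,0]],
    [-1,[0,0,0],[0,0.1185,0]],
    [-1,[0,0,0],[0,0.1185,0]],
  ],
)

```text
time_s: 5.25
tcp_pos: [0.5975, 0.0296, 0.1398]
tool_rot: [[0.119, -0.002, 0.993], [-0.993, 0.0, 0.119], [-0.001, -1.0, -0.002]]
ft_force: [0.4, -0.2, -2.2]
grip_width: 0.357
```

Request:
play_rows(
  steps=[
    [-1,[-0.0222,0,-0.0074],[0,0,0]],
    [-1,[-0.0222,0,-0.0074],[0,0,0]],
    [-1,[-0.0222,0,-0.0074],[0,0,0]],
    [-1,[-0.0222,0,-0.0074],[0,0,0]],
    [-1,[-0.0222,0,-0.0074],[0,0,0]],
    [-1,[-0.0222,0,-0.0074],[0,0,0]],
    [-1,[-0.0222,0,-0.0074],[0,0,0]],
    [-1,[-0.0222,0,-0.0074],[0,0,0]],
    [-1,[0,0,0],[0,0,0]],
    [-1,[0,0,0],[0,0,0]],
  ],
)

```text
time_s: 6.08
tcp_pos: [0.5163, 0.199, 0.1403]
tool_rot: [[0.127, -0.002, 0.992], [-0.992, -0.0, 0.127], [0.0, -1.0, -0.002]]
ft_force: [0.2, -1.0, -2.6]
grip_width: 0.359
```

```bash
python3 - <<'E'
from h import *
a=cam('top')['image'];b=cam('scene')['image']
s=manip.sense();print(s['joint_positions'])
cv2.imwrite('pics/g2.png',np.hstack([cv2.resize(a[150:270,150:306],(390,300)),cv2.resize(b[130:290,130:338],(390,300))]))
E
```

```text
[2.46231008e-01 5.02695665e-01 1.83086723e+00 7.21959324e-06
 8.09046754e-01 1.21107408e-01]
```

View pics/g2.png

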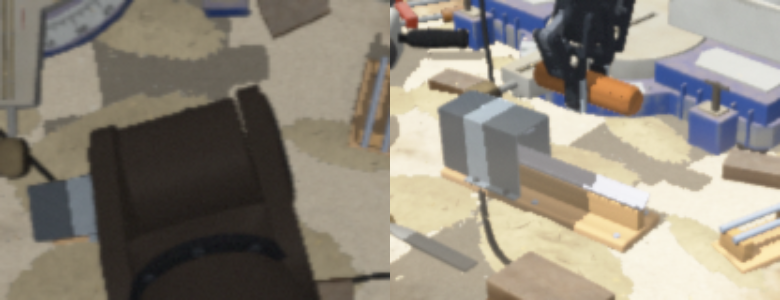

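The dowel is held level above the groove and roughly aligned with it. I'm lowering it now.

Request:
play_rows(
  steps=[
    [-1,[0,0.02,0.001],[0,0,0]],
    [-1,[0,0.02,0],[0,0,0]],
    [-1,[0,0.02,0],[0,0,0]],
    [-1,[0,0.015,0],[0,0,0]],
    [-1,[0,0.01,0],[0,0,0]],
    [-1,[0,0.005,0],[0,0,0]],
    [-1,[0,0,0],[0,0,0]],
  ],
)

```text
time_s: 6.77
tcp_pos: [0.5182, 0.1978, 0.0504]
tool_rot: [[0.124, -0.001, 0.992], [-0.992, -0.0, 0.124], [0.0, -1.0, -0.001]]
ft_force: [-0.8, 0.7, -3.8]
grip_width: 0.356
```

Request:
play_rows(
  steps=[
    [-1,[0,0.003,0],[0,0,0]],
    [-1,[0,0,0],[0,0,0]],
    [-1,[0,0,0],[0,0,0]],
  ],
)

```text
time_s: 7.02
tcp_pos: [0.5185, 0.1984, 0.0489]
tool_rot: [[0.125, 0.001, 0.992], [-0.992, 0.0, 0.125], [-0.0, -1.0, 0.001]]
ft_force: [-0.4, 0.6, -1.8]
grip_width: 0.355
```

Request:
play_rows(
  steps=[
    [-1,[0,0.003,0],[0,0,0]],
    [-1,[0,0,0],[0,0,0]],
    [-1,[0,0,0],[0,0,0]],
  ],
)

```text
time_s: 7.27
tcp_pos: [0.5183, 0.1984, 0.0454]
tool_rot: [[0.125, 0.0, 0.992], [-0.992, 0.0, 0.125], [-0.0, -1.0, 0.0]]
ft_force: [0.1, 1.3, -2.2]
grip_width: 0.358
```

Request:
play_rows(
  steps=[
    [-1,[0,0.002,0],[0,0,0]],
    [-1,[0,0,0],[0,0,0]],
    [-1,[0,0,0],[0,0,0]],
  ],
)

```text
time_s: 7.52
tcp_pos: [0.5182, 0.1984, 0.0432]
tool_rot: [[0.125, 0.0, 0.992], [-0.992, 0.0, 0.125], [-0.0, -1.0, 0.0]]
ft_force: [0.3, 0.2, -2.1]
grip_width: 0.361
```

Request:
play_rows(
  steps=[
    [-1,[0,0.002,0],[0,0,0]],
    [-1,[0,0,0],[0,0,0]],
    [-1,[0,0,0],[0,0,0]],
  ],
)

```text
time_s: 7.77
tcp_pos: [0.5182, 0.1984, 0.0412]
tool_rot: [[0.125, -0.0, 0.992], [-0.992, 0.0, 0.125], [-0.0, -1.0, -0.0]]
ft_force: [-0.4, 0.3, -3.6]
grip_width: 0.356
```

Request:
play_rows(
  steps=[
    [-1,[0,0.0015,0],[0,0,0]],
    [-1,[0,0,0],[0,0,0]],
    [-1,[0,0,0],[0,0,0]],
  ],
)

```text
time_s: 8.02
tcp_pos: [0.5188, 0.1985, 0.04]
tool_rot: [[0.125, 0.001, 0.992], [-0.992, 0.0, 0.125], [-0.0, -1.0, 0.002]]
ft_force: [2.9, -0.4, -0.1]
grip_width: 0.355
```

Contact with the groove at TCP z≈0.040, as expected. One more millimetre, then I release and let it settle.

Request:
play_rows(
  steps=[
    [-1,[0,0.001,0.001],[0,0,0]],
    [-1,[0,0,0],[0,0,0]],
    [-1,[0,0,0],[0,0,0]],
  ],
)

```text
time_s: 8.27
tcp_pos: [0.5191, 0.1985, 0.0396]
tool_rot: [[0.125, 0.0, 0.992], [-0.992, 0.0, 0.125], [-0.0, -1.0, 0.0]]
ft_force: [-1.9, -1.0, 11.9]
grip_width: 0.359
```

Request:
play_rows(
  steps=[
    [0.3,[0,0,0],[0,0,0]],
    [0.3,[0,0,0],[0,0,0]],
    [0.3,[0,0,0],[0,0,0]],
    [0.3,[0,0,0],[0,0,0]],
    [0.3,[0,0,0],[0,0,0]],
  ],
)

```text
time_s: 8.68
tcp_pos: [0.5191, 0.1985, 0.0386]
tool_rot: [[0.125, -0.0, 0.992], [-0.992, -0.0, 0.125], [-0.0, -1.0, -0.0]]
ft_force: [-0.5, 0.4, 0.3]
grip_width: 0.647
```

```bash
python3 - <<'E'
from h import *
b=cam('scene')['image']
cv2.imwrite('pics/g3.png',cv2.resize(b[130:290,130:338],(780,600)))
E
```

```text
(no output)
```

View pics/g3.png

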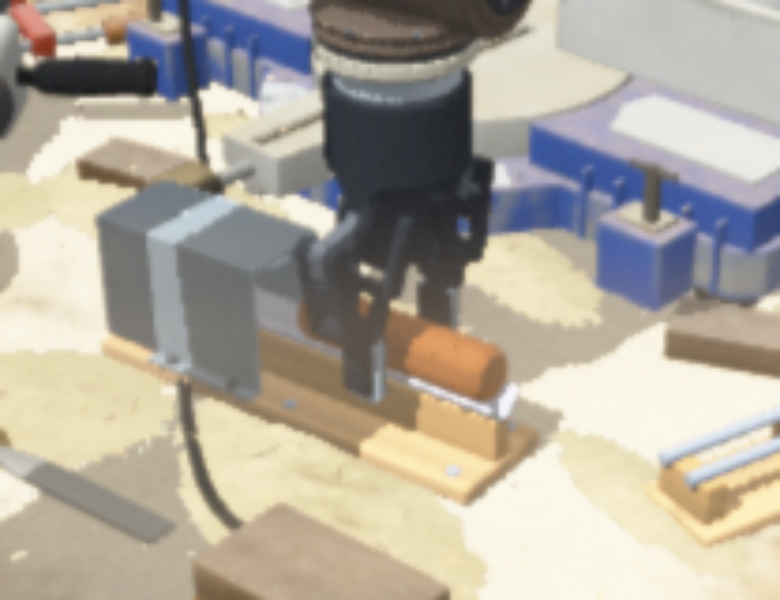

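The dowel lies in the groove, with its rear end just inside the open end at (490,372). I'm regripping 38 mm behind its middle.

Request:
play_rows(
  steps=[
    [0.3,[0.01,0,0],[0,0,0]],
    [0.3,[0.014,0,0],[0,0,0]],
    [0.3,[0.014,0,0],[0,0,0]],
    [0.3,[0,0,0],[0,0,0]],
    [-1,[0,0,0],[0,0,0]],
    [-1,[0,0,0],[0,0,0]],
    [-1,[0,0,0],[0,0,0]],
    [-1,[0,0,0],[0,0,0]],
    [-1,[0,0,0],[0,0,0]],
    [-1,[0,0,0],[0,0,0]],
  ],
  force=60,
)

```text
time_s: 9.57
tcp_pos: [0.5239, 0.1611, 0.039]
tool_rot: [[0.125, 0.0, 0.992], [-0.992, 0.0, 0.125], [-0.0, -1.0, 0.0]]
ft_force: [-1.0, -0.9, 5.3]
grip_width: 0.352
```

Request:
play_rows(
  steps=[
    [-1,[-0.005,0,0],[0,0,0]],
    [-1,[-0.005,0,0],[0,0,0]],
    [-1,[0,0,0],[0,0,0]],
    [-1,[0,0,0],[0,0,0]],
  ],
)

```text
time_s: 9.9
tcp_pos: [0.5226, 0.1715, 0.039]
tool_rot: [[0.125, 0.0, 0.992], [-0.992, 0.001, 0.125], [-0.001, -1.0, 0.0]]
ft_force: [-1.8, 3.5, 4.8]
grip_width: 0.353
```

Request:
play_rows(
  steps=[
    [-1,[-0.005,-0.0004,0],[0,0,0]],
    [-1,[-0.005,0,0],[0,0,0]],
    [-1,[-0.005,0,0],[0,0,0]],
    [-1,[0,0,0],[0,0,0]],
    [-1,[0,0,0],[0,0,0]],
    [-1,[0,0,0],[0,0,0]],
  ],
)

```text
time_s: 10.4
tcp_pos: [0.5207, 0.1858, 0.0391]
tool_rot: [[0.125, -0.0, 0.992], [-0.992, 0.0, 0.125], [-0.0, -1.0, -0.0]]
ft_force: [-0.2, 0.3, -0.2]
grip_width: 0.356
```

Request:
play_rows(
  steps=[
    [-1,[-0.004,0,0],[0,0,0]],
    [-1,[-0.004,0,0],[0,0,0]],
    [-1,[0,0,0],[0,0,0]],
    [-1,[0,0,0],[0,0,0]],
  ],
)

```text
time_s: 10.73
tcp_pos: [0.5197, 0.1938, 0.0391]
tool_rot: [[0.125, -0.0, 0.992], [-0.992, 0.0, 0.125], [-0.0, -1.0, -0.0]]
ft_force: [-1.0, 0.2, -0.5]
grip_width: 0.353
```

Request:
play_rows(
  steps=[
    [-1,[-0.002,0,0],[0,0,0]],
    [-1,[-0.002,0,0],[0,0,0]],
    [-1,[0,0,0],[0,0,0]],
    [-1,[0,0,0],[0,0,0]],
  ],
)

```text
time_s: 11.07
tcp_pos: [0.5192, 0.1977, 0.0391]
tool_rot: [[0.125, -0.0, 0.992], [-0.992, 0.0, 0.125], [-0.0, -1.0, -0.0]]
ft_force: [-0.7, 0.5, -0.7]
grip_width: 0.355
```

Request:
play_rows(
  steps=[
    [-1,[-0.002,0,0],[0,0,0]],
    [-1,[0,0,0],[0,0,0]],
    [-1,[0,0,0],[0,0,0]],
  ],
)

```text
time_s: 11.32
tcp_pos: [0.519, 0.1996, 0.0392]
tool_rot: [[0.125, -0.0, 0.992], [-0.992, 0.0, 0.125], [-0.0, -1.0, -0.0]]
ft_force: [-1.8, 0.5, -1.1]
grip_width: 0.358
```

Request:
play_rows(
  steps=[
    [-1,[-0.002,0,0],[0,0,0]],
    [-1,[0,0,0],[0,0,0]],
    [-1,[0,0,0],[0,0,0]],
  ],
)

```text
time_s: 11.57
tcp_pos: [0.5188, 0.2015, 0.0392]
tool_rot: [[0.125, -0.0, 0.992], [-0.992, 0.0, 0.125], [-0.0, -1.0, -0.0]]
ft_force: [-1.2, 0.1, -0.2]
grip_width: 0.355
```

Request:
play_rows(
  steps=[
    [-1,[-0.002,0,0],[0,0,0]],
    [-1,[0,0,0],[0,0,0]],
    [-1,[0,0,0],[0,0,0]],
  ],
)

```text
time_s: 11.82
tcp_pos: [0.5185, 0.2032, 0.0392]
tool_rot: [[0.125, -0.0, 0.992], [-0.992, -0.0, 0.125], [0.0, -1.0, -0.0]]
ft_force: [-1.1, -5.0, 0.7]
grip_width: 0.356
```

Request:
play_rows(
  steps=[
    [-1,[-0.002,0,0],[0,0,0]],
    [-1,[0,0,0],[0,0,0]],
    [-1,[0,0,0],[0,0,0]],
  ],
)

```text
time_s: 12.07
tcp_pos: [0.5183, 0.2053, 0.0393]
tool_rot: [[0.125, -0.0, 0.992], [-0.992, -0.0, 0.125], [0.0, -1.0, -0.0]]
ft_force: [-1.7, -4.3, 0.1]
grip_width: 0.353
```

Leaf contact came at TCP y≈0.2025, so the pin should be between about y 0.215 and 0.241.

Request:
play_rows(
  steps=[
    [-1,[-0.002,0,0],[0,0,0]],
    [-1,[0,0,0],[0,0,0]],
    [-1,[0,0,0],[0,0,0]],
  ],
)

```text
time_s: 12.32
tcp_pos: [0.518, 0.2074, 0.0393]
tool_rot: [[0.125, -0.0, 0.992], [-0.992, 0.0, 0.125], [-0.0, -1.0, -0.0]]
ft_force: [-1.3, -3.2, 2.0]
grip_width: 0.355
```

Request:
play_rows(
  steps=[
    [-1,[-0.002,0,0],[0,0,0]],
    [-1,[0,0,0],[0,0,0]],
    [-1,[0,0,0],[0,0,0]],
  ],
)

```text
time_s: 12.57
tcp_pos: [0.5178, 0.2095, 0.0392]
tool_rot: [[0.125, -0.0, 0.992], [-0.992, 0.0, 0.125], [-0.0, -1.0, -0.0]]
ft_force: [-2.1, -3.0, 2.2]
grip_width: 0.354
```

Request:
play_rows(
  steps=[
    [-1,[-0.002,0,0],[0,0,0]],
    [-1,[0,0,0],[0,0,0]],
    [-1,[0,0,0],[0,0,0]],
  ],
)

```text
time_s: 12.82
tcp_pos: [0.5175, 0.2114, 0.0392]
tool_rot: [[0.125, -0.0, 0.992], [-0.992, 0.0, 0.125], [-0.0, -1.0, -0.0]]
ft_force: [-1.9, -3.2, 0.5]
grip_width: 0.357
```

Request:
play_rows(
  steps=[
    [-1,[-0.001,0,0],[0,0,0]],
    [-1,[0,0,0],[0,0,0]],
    [-1,[0,0,0],[0,0,0]],
  ],
)

```text
time_s: 13.07
tcp_pos: [0.5174, 0.2124, 0.0392]
tool_rot: [[0.125, -0.0, 0.992], [-0.992, 0.0, 0.125], [-0.0, -1.0, -0.0]]
ft_force: [-2.3, -3.2, 1.1]
grip_width: 0.351
```

Request:
play_rows(
  steps=[
    [-1,[-0.001,0,0],[0,0,0]],
    [-1,[0,0,0],[0,0,0]],
    [-1,[0,0,0],[0,0,0]],
  ],
)

```text
time_s: 13.32
tcp_pos: [0.5173, 0.2134, 0.0392]
tool_rot: [[0.125, -0.0, 0.992], [-0.992, 0.0, 0.125], [-0.0, -1.0, -0.0]]
ft_force: [-1.8, -4.1, 2.0]
grip_width: 0.355
```

Request:
play_rows(
  steps=[
    [-1,[-0.001,0,0],[0,0,0]],
    [-1,[0,0,0],[0,0,0]],
    [-1,[0,0,0],[0,0,0]],
  ],
)

```text
time_s: 13.57
tcp_pos: [0.5171, 0.2144, 0.0392]
tool_rot: [[0.125, -0.0, 0.992], [-0.992, 0.0, 0.125], [-0.0, -1.0, -0.0]]
ft_force: [-1.9, -4.0, 1.1]
grip_width: 0.357
```

Request:
play_rows(
  steps=[
    [-1,[-0.001,0,0],[0,0,0]],
    [-1,[0,0,0],[0,0,0]],
    [-1,[0,0,0],[0,0,0]],
  ],
)

```text
time_s: 13.82
tcp_pos: [0.517, 0.2154, 0.0392]
tool_rot: [[0.125, -0.0, 0.992], [-0.992, 0.0, 0.125], [-0.0, -1.0, -0.0]]
ft_force: [-2.1, -4.1, 2.2]
grip_width: 0.357
```

Request:
play_rows(
  steps=[
    [-1,[-0.001,0,0],[0,0,0]],
    [-1,[0,0,0],[0,0,0]],
    [-1,[0,0,0],[0,0,0]],
  ],
)

```text
time_s: 14.07
tcp_pos: [0.5169, 0.2164, 0.0392]
tool_rot: [[0.125, -0.0, 0.992], [-0.992, 0.0, 0.125], [-0.0, -1.0, -0.0]]
ft_force: [-2.9, -4.4, 1.7]
grip_width: 0.354
```

Request:
play_rows(
  steps=[
    [-1,[-0.001,0,0],[0,0,0]],
    [-1,[0,0,0],[0,0,0]],
    [-1,[0,0,0],[0,0,0]],
  ],
)

```text
time_s: 14.32
tcp_pos: [0.5168, 0.2172, 0.0391]
tool_rot: [[0.125, -0.0, 0.992], [-0.992, -0.0, 0.125], [0.0, -1.0, -0.0]]
ft_force: [-2.7, -6.6, 1.1]
grip_width: 0.356
```

Request:
play_rows(
  steps=[
    [-1,[-0.001,0,0],[0,0,0]],
    [-1,[0,0,0],[0,0,0]],
    [-1,[0,0,0],[0,0,0]],
  ],
)

```text
time_s: 14.57
tcp_pos: [0.5167, 0.218, 0.0392]
tool_rot: [[0.125, -0.0, 0.992], [-0.992, -0.0, 0.125], [0.0, -1.0, -0.0]]
ft_force: [-2.5, -7.9, 1.3]
grip_width: 0.357
```

Request:
play_rows(
  steps=[
    [-1,[0,0,0],[0,0,0]],
    [-1,[0,0,0],[0,0,0]],
  ],
)

```text
time_s: 14.73
tcp_pos: [0.5166, 0.218, 0.0392]
tool_rot: [[0.125, -0.0, 0.992], [-0.992, -0.0, 0.125], [0.0, -1.0, -0.0]]
ft_force: [-1.5, -8.5, 1.6]
grip_width: 0.356
```

Request:
play_rows(
  steps=[
    [-1,[-0.001,0,0],[0,0,0]],
    [-1,[0,0,0],[0,0,0]],
    [-1,[0,0,0],[0,0,0]],
    [-1,[0,0,0],[0,0,0]],
  ],
)

```text
time_s: 15.07
tcp_pos: [0.5165, 0.2188, 0.0392]
tool_rot: [[0.125, -0.0, 0.992], [-0.992, -0.001, 0.125], [0.001, -1.0, -0.0]]
ft_force: [-1.4, -9.6, 0.8]
grip_width: 0.353
```

The force climbs at about 2 N/mm over three steps (4.2, 6.6, 8.2, 9.6 N). That matches the pin, with about 2.7 mm of give and about 5 N on it. I'm releasing and lifting.

Request:
play_rows(
  steps=[
    [0.3,[0,0,0],[0,0,0]],
    [0.3,[0,0,0],[0,0,0]],
    [0.3,[0,0,0],[0,0,0]],
    [0.3,[0,0,0],[0,0,0]],
    [0.3,[0,0,0],[0,0,0]],
    [0.3,[0,0,0],[0,0,0]],
  ],
)

```text
time_s: 15.57
tcp_pos: [0.5166, 0.2195, 0.0392]
tool_rot: [[0.125, 0.0, 0.992], [-0.992, 0.0, 0.125], [-0.0, -1.0, 0.0]]
ft_force: [-0.4, 0.0, 0.5]
grip_width: 0.649
```

```bash
python3 - <<'E'
from h import *
cam('scene','rel.png')
E
```

Request:
play_rows(
  steps=[
    [0.3,[0,-0.01,0],[0,0,0]],
    [0.3,[0,-0.015,0],[0,0,0]],
    [0.3,[0,-0.02,0],[0,0,0]],
    [0.3,[0,-0.02,0],[0,0,0]],
    [0.3,[0,-0.02,0],[0,0,0]],
    [0.3,[0,-0.02,0],[0,0,0]],
    [0.3,[0,-0.02,0],[0,0,0]],
    [0.3,[0,-0.02,0],[0,0,0]],
    [0.3,[0,0,0],[0,0,0]],
  ],
)

```text
time_s: 16.37
tcp_pos: [0.5178, 0.2198, 0.1886]
tool_rot: [[0.125, 0.006, 0.992], [-0.992, 0.002, 0.125], [-0.001, -1.0, 0.006]]
ft_force: [0.3, -0.7, 0.1]
grip_width: 0.651
```

```bash
python3 - <<'E'
from h import *
b=cam('scene','end.png')['image'];a=cv2.imread('pics/rel.png');s0=cv2.imread('pics/scene1.png')
# rear end in view: rightmost/lowest dowel pixel, before and after lift; bystander change
for im in(a,b):
    h=cv2.cvtColor(im,cv2.COLOR_BGR2HSV);m=cv2.inRange(h,(4,140,70),(14,255,255));m[:,:195]=0;m[:,300:]=0;m[:195]=0;m[260:]=0
    y,x=np.nonzero(m);print(x.max(),y.max(),m.sum()//255)
d=cv2.absdiff(b,s0).max(2)
for n,(x0,y0,x1,y1) in dict(sand=(180,262,250,315),jar=(358,190,394,242),off=(304,206,344,232)).items(): print(n,(d[y0:y1,x0:x1]>30).mean())
cv2.imwrite('pics/g4.png',cv2.resize(b[130:290,130:338],(780,600)))
E
```

```text
Traceback (most recent call last):
ValueError: zero-size array to reduction operation maximum which has no identity
```

```bash
python3 - <<'E'
from h import *
a=cv2.imread('pics/rel.png');b=cv2.imread('pics/end.png');s0=cv2.imread('pics/scene1.png')
for im in(a,b):
    h=cv2.cvtColor(im,cv2.COLOR_BGR2HSV);m=cv2.inRange(h,(3,150,40),(16,255,255));m[:,:195]=0;m[:,300:]=0;m[:195]=0;m[260:]=0
    y,x=np.nonzero(m);print(len(x),x[x.argsort()[-5:]] if len(x) else 0)
d=cv2.absdiff(b,s0).max(2)
for n,(x0,y0,x1,y1) in dict(sand=(180,262,250,315),jar=(358,190,394,242),off=(304,206,344,232)).items(): print(n,(d[y0:y1,x0:x1]>30).mean())
cv2.imwrite('pics/g4.png',np.hstack([cv2.resize(i[150:270,150:286],(397,350)) for i in(a,b)]))
E
```

```text
0 0
0 0
sand 0.00646900269541779
jar 0.004273504273504274
off 0.08942307692307692
```

View pics/g4.png

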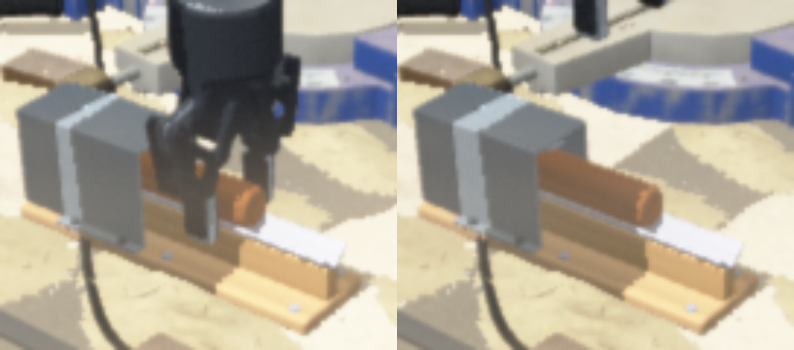

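The dowel sits in the groove with its front in the tunnel. Its rear end is at the same place right after release and after lifting (panel x≈265 in both). I'll check that the offcut didn't move and hand in.

```bash
python3 - <<'E'
from h import *
b=cv2.imread('pics/end.png',0);s0=cv2.imread('pics/scene1.png',0)
for n,(x0,y0,x1,y1) in dict(sand=(180,262,250,315),jar=(358,190,394,242),off=(304,206,344,232)).items():
    r=cv2.matchTemplate(b[y0-6:y1+6,x0-6:x1+6],s0[y0:y1,x0:x1],cv2.TM_CCOEFF_NORMED);_,v,_,l=cv2.minMaxLoc(r);print(n,l[0]-6,l[1]-6,round(v,3))
print(manip.finish_job())
E
```

```text
sand 0 0 0.995
jar 0 0 0.997
off 0 0 0.915
the job is handed in; nothing more can be done
None
```

The dowel is in the V-groove with its front end in the tunnel, left pressing the sprung stop. The gripper is open and raised clear. I handed the job in at about 16.5 s of the 72 s allowed.

**What I did:** I lifted the dowel from the stand and laid it in the groove. Then I gripped it again 38 mm behind its middle and pushed in steps of 1 to 2 mm.

**Leaf spring:** The leaf dragged with about 3 to 5 N, slightly below the stated 5 to 10 N, and I saw no clear 8 to 13 N peak. I only read the force at rest between steps, which probably explains both.

**Stop:** The push force then rose from 4.2 to 6.6, 8.2 and 9.6 N in 1 mm steps, which matches the stop's 2 N per mm. I stopped at about 2.7 mm of give with roughly 5 N on the stop. The highest push I read was 9.6 N, so the stop stayed well under 16 N.

**Last checks:**
- **Dowel:** Its rear end looked to be in the same place just after release and after lifting. I could not confirm contact with the hidden stop to the millimetre, and it may have eased back slightly until the drag balanced the spring.
- **Bystanders:** The sanding block, jar and offcut show no pixel shift. The offcut matched less well (0.915, against 0.995 and 0.997 for the others). I put that down to a changed shadow, since nothing went near it.
- **Colour check:** My colour mask failed to find the dowel in the last pictures, so I judged its final position by eye.

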